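Stand the tall flask up against the drinks crate

ROBOT

A 6-joint arm with a two-finger parallel gripper is mounted at the origin on the work surface. World frame = base frame: x ahead of the robot, y to its left, z up, the work surface at z = 0. Lengths are in m, angles in rad, forces in N, time in s.
With the tool pointing down it reaches from about 0.325 to 0.775 m from the base axis. Payload 9.3 kg.
Tool frame: the origin (TCP) lies at the very end of the fingers, on their centre line; the grasp point (between the pads) lies 19 mm behind it; z points along the fingers, y is the direction in which the jaws open and shut (so a half turn about z gives the same grasp; the last joint's range is limited). The gripper opens to 85 mm and grips with 20 to 120 N. Pads are 22 mm wide; open, the fingers measure 114 mm over their backs; the gripper's body (76 mm by 85 mm) begins 54 mm behind the grasp point. The pads swing forward as they close: fully open they stand 13 mm farther back than shut.
Start: joints at [-1.395, 0.259, 0.021, 1.334, 0, 1.418], TCP at [0.178, -0.521, 0.231] pointing down, gripper open.
Joint ranges: [-3.04, 3.04], [-0.91, 1.82], [-1.04, 1.36], [-1.92, 1.95], [-1.52, 1.45], [-3.14, 3.14]. Speed limits (rad/s): [2.22, 2.22, 2.79, 3.14, 3.14, 3.14].

INTERFACE

Orientations are given as a unit quaternion [x, y, z, w].
In Python, from workcell import ctrl gives the robot as it stands.
- The arm moves only by the tool play_rows, never from a script. Its argument "targets" is a list that holds one entry, the list of rows, each a list of 7 numbers: the turn, a rotation vector about the tool's x, y, z in rad, then the shift along the tool's x, y, z in mm, then the opening, from 0 (shut) to 1 (fully open). A call has 1 to 8 rows; each row shifts and turns the pose as measured when the row begins, along the tool's axes as they then stand; what a row does not reach is not made up. A row lasts 1/12 s, in which the tool goes at most 41.7 mm and 7.16 degrees, less where a joint would pass 70% of its speed; a pose out of reach is approached as far as the arm can. A call with a gripper value outside its range is refused whole. The fingers move at their own pace and stop on an object; "squeeze" is the grip in N (left out, the last holds). Time passes only in rows, so rows that do not move let the fingers close. It gives the time, the measured TCP pose, the force and the opening at its end, in the units of the state.
- ctrl.observe(): the state, without advancing time (a new reading comes with each control period).
- ctrl.read_camera(name): name is "scene" or "side" or "wrist"; returns a dict with "color" (420x560x3 uint8, red, green, blue), "intrinsics" (3x3 intrinsics, pixels), "dist_coeffs" ([k1, k2, p1, p2, k3] as OpenCV has them; the pictures are not rectified), "rvec" (rotation vector, rad) and "tvec" (3), from world to camera coordinates, as OpenCV has them. Camera axes: x right, y down, z forward; pixel columns grow to the right and rows downward; lengths in m; the calibration is good to about 2 mm. A picture is of the moment at which its call begins. There is no depth.
- ctrl.job_done(): hands the job in, once; it reports no verdict.
The state is a dict: "clock": time; "q": joint angles; "dq": joint speeds; "joint_torque": joint torques, N m; "position": TCP position; "tool_rot": TCP orientation; "ft_force": force on the tool from outside, world axes, zero at the start; "torque": the same for the moment, N m; "gripper_width": opening from 0.0 (shut) to 1.0 (fully open).
Only numpy, scipy, OpenCV 4.12 (cv2) and the standard library are available. Lean on these libraries where they do the work, as an engineer would, in place of code of your own. Each camera call takes 0.05 s, during which the arm holds its last target. There are 200 camera calls.

TASK

Two steel flasks lie on their sides in front of the wooden drinks crate on the buffet table. Slide the longer flask along the table until its bare base butts against the side of the crate, then raise its black-capped end so that the foot stays down on the table by the crate, and leave the flask standing upright, cap on top, close beside the crate. Leave the shorter flask where it lies.

Things in the scene. Friction and masses are not known exactly. Their poses are not given: they have to be found in the camera images.
- flask_mid (a point): Centre of the longer flask: steel cylinder, 54 mm diameter, 220 mm long, full, 0.55 to 0.85 kg, same-width black cap on its last 45 mm. Starts lying (point 27 mm up), base 20 to 65 mm from the crate. x axis: along the flask from base to cap (base face at -110 mm, cap end at +110 mm). It can roll; pinched lightly (20 to 40 N) it pivots between the pads; a harder grip may hold it rigid.
- flask_base (a point): Centre of the longer flask's flat base face (54 mm across); same axes as flask_mid. It lies 27 mm up while the flask lies, and at table height when the flask stands.
- crate_stop (a point): Middle of the lower edge of the crate side facing the flasks: a flat upright wooden wall 300 mm wide, 110 mm high, fixed on the table. x runs level along the wall (wall from -150 to 150 mm), y points level out of the wall towards the flasks, z up; the outer face is at y = 0. Behind it the crate is 160 mm deep, with bottles 162 mm high, over 80 mm behind the face.
- short_mid (a point): Centre of the shorter flask, a bystander: same steel, black cap and 54 mm diameter but only 130 mm long. It lies beside the longer flask, about 120 mm away axis to axis, on either side; this point is 27 mm up, x axis along it towards its cap. It rolls easily if touched.
Not all that is in view belongs to the job. What is shaped like the part that bears flask_mid but purple or yellow is not meant.

How it is judged:
On the way, in this order (a step that is already met when the one before it is completed fails the run):
1. the longer flask, still lying, has its base butted against the side of the crate (y of flask_base in the frame of crate_stop below 0.014 m and angle between flask_mid's own x axis and vertical above 1.2 rad), for 0.1 s.
2. the flask is half raised with its foot down on the table by the crate (angle between flask_mid's own x axis and vertical between 0.4 and 1 rad and height (world z) of flask_base below 0.045 m and y of flask_base in the frame of crate_stop below 0.05 m), for 0.1 s.
At the end, for the whole second after the job is handed in: The longer flask stands on the table, cap up, within 10 degrees of vertical, its base on the table, its side within about 23 mm of the crate's side; the shorter flask is within 40 mm of where it was (angle between flask_mid's own x axis and vertical below 0.17 rad and height (world z) of flask_base below 0.01 m and y of flask_base in the frame of crate_stop between 0.015 and 0.05 m and x of flask_base in the frame of crate_stop between -0.15 and 0.15 m and distance of short_mid from where it was at the start of the episode below 0.04 m); the robot touches nothing.
It fails at once if the longer flask's foot is lifted clear of the table (height (world z) of flask_base above 0.055 m).
It fails at once if the shorter flask is pushed away (over 40 mm) (distance of short_mid from where it was at the start of the episode above 0.04 m).
It also fails if it takes over 45 s, if anything falls off the work surface, if the arm or the gripper's body presses on something with over 40 N, if the wrist force passes 120 N, or if a joint passes its speed limit or range.

## Working session

There is one attempt and no reset: what is moved stays moved. The work goes in short steps, Python scripts to look and compute and a tool call to move; the robot and the scene stay as the last step left them, time stands still between calls to the robot, and variables do not carry over. Pictures are saved under pics/ and viewed, about 8 in all and at most 12, crops included, and the job is handed in when it is done.

Besides the shell and the picture viewer there is one more tool, called as name([rows], argument=value, ...), one row to a line, values as JSON. play_rows: Moves the arm, as the interface text tells. Its arguments: {"type":"object","properties":{"targets":{"type":"array","items":{"type":"array","items":{"type":"array","items":{"type":"number"}}}},"squeeze":{"type":"number"}},"required":["targets"]}

```bash
mkdir -p pics
cat > h.py <<'E'
import numpy as np, cv2
from scipy.spatial.transform import Rotation as R
from workcell import ctrl
def cam(n):
    c=ctrl.read_camera(n); return c
def ray(c,uv,z):
    p=cv2.undistortPoints(np.array(uv,float).reshape(-1,1,2),np.array(c["intrinsics"]),np.array(c["dist_coeffs"]))[:,0]
    M=cv2.Rodrigues(np.array(c["rvec"],float))[0]; t=np.array(c["tvec"],float).ravel()
    o=-M.T@t; d=np.c_[p,np.ones(len(p))]@M
    return o+d*((np.array(z)-o[2])/d[:,2])[:,None]
def proj(c,P):
    return cv2.projectPoints(np.array(P,float).reshape(-1,1,3),np.array(c["rvec"],float),np.array(c["tvec"],float),np.array(c["intrinsics"]),np.array(c["dist_coeffs"]))[0][:,0]
E
python3 - <<'E'
from h import *
ims=[]
for n in ["scene","side"]:
    c=cam(n); cv2.imwrite(f"pics/{n}0.png",c["color"][:,:,::-1])
    M=cv2.Rodrigues(np.array(c["rvec"],float))[0]; print(n,-M.T@np.array(c["tvec"]).ravel(), M[2])
s=ctrl.observe();print(s)
E
```

```text
scene [ 0.85323075 -0.35429712  0.69311829] [-0.52862157  0.20002698 -0.8249536 ]
side [0.30014515 0.58363781 0.53145263] [ 0.15503596 -0.85064793 -0.50235639]
{'clock': 0.1, 'q': array([-1.39459277e+00,  2.59151139e-01,  2.08388267e-02,  1.33370651e+00,
        6.85347020e-07,  1.41820430e+00]), 'dq': array([ 0.00167189,  0.00084846,  0.00050151, -0.00074451,  0.00140763,
       -0.00037364]), 'joint_torque': array([ 6.05126217e-03, -5.56693876e+01,  3.45071411e+01,  1.16302006e-02,
       -1.08304318e-04, -1.74776358e-05]), 'position': array([ 0.17755209, -0.52028677,  0.2307188 ]), 'tool_rot': array([ 9.86516907e-01,  1.63658238e-01, -6.87344669e-06, -6.11210557e-04]), 'ft_force': array([ 0.05669562, -0.93858605, -0.60336176]), 'torque': array([ 0.02636494,  0.01649465, -0.00837902]), 'gripper_width': 0.9994813111391108}
```

View pics/scene0.png

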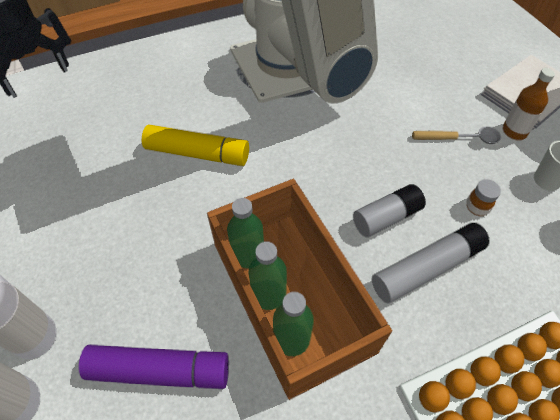

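View pics/side0.png

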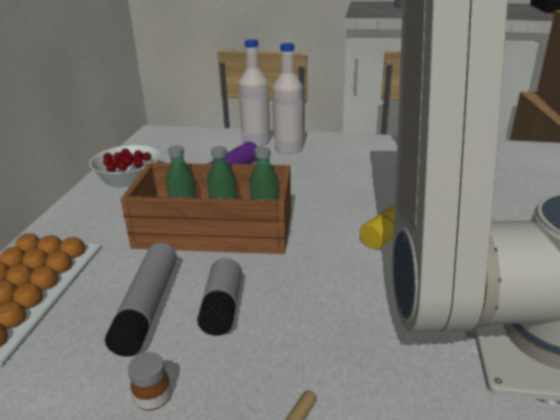

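Candidates: in the scene picture there is the long steel flask (base ~(385,288), cap ~(480,238)), the short steel flask (360,222)–(418,197), a yellow one (195,145) and a purple one (155,366). The long steel one with the black cap fits, since colour rules out yellow and purple and length rules out the short one. I'll confirm in an enlarged crop.

Run:
```python
from h import *
a=cv2.imread("pics/scene0.png")[170:320,330:510]; b=cv2.imread("pics/side0.png")[225:365,95:305]
a=cv2.resize(a,None,fx=3,fy=3,interpolation=2); b=cv2.resize(b,(0,0),fx=1.6,fy=1.6)
cv2.imwrite("pics/crop1.png",a)
b=cv2.resize(cv2.imread("pics/side0.png")[225:365,95:305],None,fx=3.5,fy=3.5,interpolation=2);cv2.imwrite("pics/crop2.png",b)
c=cam("scene")
P=ray(c,[[385,288],[480,238],[365,222],[418,197]],.027);print(P)
d=cam("side")
print("edge",ray(d,[[133,247],[285,250]],0)); print(ray(c,[[389,331],[294,181]],.11))
print(ray(d,[[165,258],[128,330],[228,270],[217,313]],.027))
```

```text
[[ 0.64086272 -0.08341145  0.027     ]
 [ 0.62196224  0.12608016  0.027     ]
 [ 0.51245763 -0.05330887  0.027     ]
 [ 0.50031442  0.06812442  0.027     ]]
edge [[ 0.72180607 -0.14187264  0.        ]
 [ 0.42950066 -0.17336255  0.        ]]
[[ 0.7263304  -0.14336879  0.11      ]
 [ 0.43646424 -0.16386221  0.11      ]]
[[ 0.62882127 -0.08058434  0.027     ]
 [ 0.61708125  0.09947743  0.027     ]
 [ 0.50913775 -0.06273243  0.027     ]
 [ 0.49809661  0.04409823  0.027     ]]
```

View pics/crop1.png

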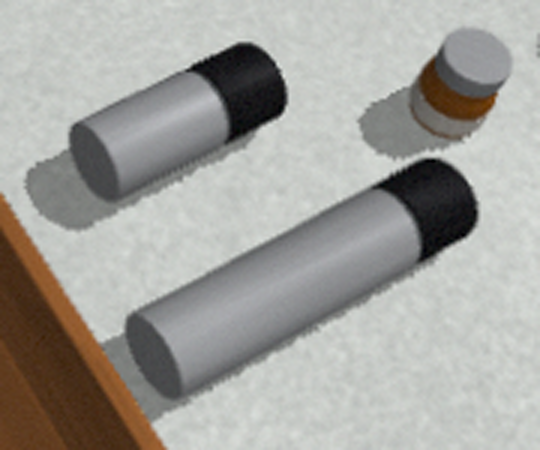

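View pics/crop2.png

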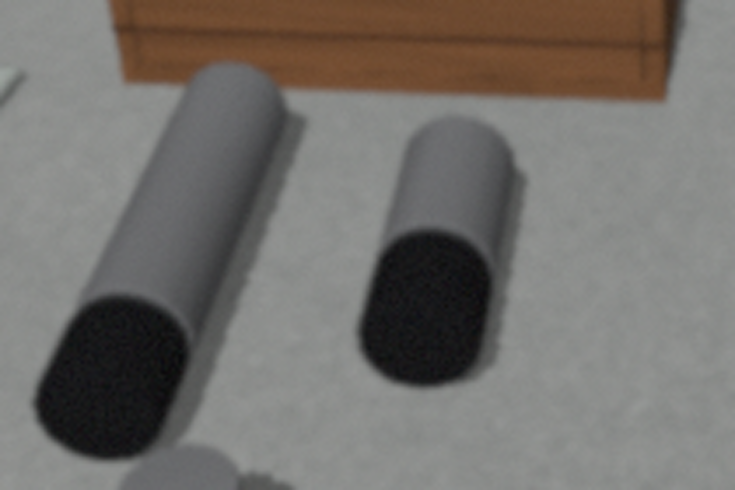

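Run:
```python
from h import *
c=cam("scene");d=cam("side")
b=ray(c,[[382.3,288.3]],.027)[0]; e=ray(d,[[124.1,338.7]],.027)[0]
print("long",b,e,np.linalg.norm(e-b))
sb=ray(c,[[330+95/3,170+162/3]],.027)[0]; se=ray(d,[[95+425/3.5,225+328/3.5]],.027)[0]; print("short",sb,se,np.linalg.norm(se-sb))
E=ray(d,[[130.7,247.7],[285,253]],0); print(E,np.linalg.norm(E[0]-E[1]))
x=(E[0]-E[1])/np.linalg.norm(E[0]-E[1]); n=np.array([-x[1],x[0],0]); m=E.mean(0)
ax=(e-b)/np.linalg.norm(e-b)
print("mid",m,"n",n,"base dist",(b-m)@n,"x",(b-m)@x,"axis ang vs n deg",np.degrees(np.arccos(ax@n)),ax)
j=ray(c,[[330+480/3,170+110/3]],0.02);print("jar",j)
```

```text
long [ 0.63961694 -0.08786347  0.027     ] [0.61513864 0.1169917  0.027     ] 0.20631244912601235
short [ 0.5140165  -0.06099708  0.027     ] [0.49549394 0.05637792 0.027     ] 0.11882749696658998
[[ 0.72526701 -0.1389594   0.        ]
 [ 0.42794232 -0.1636616   0.        ]] 0.298349070759455
mid [ 0.57660466 -0.1513105   0.        ] n [-0.08279629  0.99656649  0.        ] base dist 0.05801200285098491 x 0.06804910626271646 axis ang vs n deg 2.0646950942680817 [-0.11864676  0.99293653  0.        ]
jar [[0.56908177 0.19272348 0.02      ]]
```

The crops confirm it: long steel flask with the black cap, base ellipse at about (382,288) in the scene picture, and the crate's lower edge from (131,248) to (285,253) in the side picture. I'll pinch the cap about 185 mm from the base with the tool pointing down.

```bash
cat >> h.py <<'E'
def plan(P,head,n,tilt=0.):
    "rows to reach TCP P, tool down, tool x at heading (deg), tilted about tool y; from the present pose"
    s=ctrl.observe(); p=np.array(s["position"]); r=R.from_quat(s["tool_rot"])
    h=np.radians(head); T=R.from_matrix(np.array([[np.cos(h),np.sin(h),0],[np.sin(h),-np.cos(h),0],[0,0,-1]]).T)*R.from_rotvec([0,tilt,0])
    w=(r.inv()*T).as_rotvec()/n; d=(np.array(P)-p)/n
    print("pos",p.round(4),"f",np.round(s["ft_force"],1),"w",round(s["gripper_width"],3),"t",s["clock"],"per row rad",w.round(3),"mm",np.linalg.norm(d)*1e3)
    for i in range(n):
        print(np.r_[w.round(3),(r.inv().apply(d)*1e3).round(0)].tolist()); r=r*R.from_rotvec(w)
E
python3 -c "
from h import *
plan([.615,.098,.22],96,22)"
```

```text
pos [ 0.1776 -0.5205  0.2311] f [-0.7  0.2  1. ] w 1.0 t 0.3 per row rad [-0.    -0.    -0.061] mm 34.437091468026004
[-0.0, -0.0, -0.061, 28.0, -20.0, 1.0]
[-0.0, -0.0, -0.061, 29.0, -18.0, 1.0]
[-0.0, -0.0, -0.061, 30.0, -17.0, 1.0]
[-0.0, -0.0, -0.061, 31.0, -15.0, 1.0]
[-0.0, -0.0, -0.061, 32.0, -13.0, 1.0]
[-0.0, -0.0, -0.061, 33.0, -11.0, 1.0]
[-0.0, -0.0, -0.061, 33.0, -9.0, 1.0]
[-0.0, -0.0, -0.061, 34.0, -7.0, 1.0]
[-0.0, -0.0, -0.061, 34.0, -5.0, 1.0]
[-0.0, -0.0, -0.061, 34.0, -3.0, 1.0]
[-0.0, -0.0, -0.061, 34.0, -0.0, 1.0]
[-0.0, -0.0, -0.061, 34.0, 2.0, 1.0]
[-0.0, -0.0, -0.061, 34.0, 4.0, 1.0]
[-0.0, -0.0, -0.061, 34.0, 6.0, 1.0]
[-0.0, -0.0, -0.061, 34.0, 8.0, 1.0]
[-0.0, -0.0, -0.061, 33.0, 10.0, 1.0]
[-0.0, -0.0, -0.061, 32.0, 12.0, 1.0]
[-0.0, -0.0, -0.061, 32.0, 14.0, 1.0]
[-0.0, -0.0, -0.061, 31.0, 16.0, 1.0]
[-0.0, -0.0, -0.061, 30.0, 18.0, 1.0]
[-0.0, -0.0, -0.061, 28.0, 19.0, 1.0]
[-0.0, -0.0, -0.061, 27.0, 21.0, 1.0]
```

play_rows([
  [[0,0,-0.06,28,-20,0,1],[0,0,-0.06,29,-18,0,1],[0,0,-0.06,30,-17,0,1],[0,0,-0.06,31,-15,0,1],[0,0,-0.06,32,-13,0,1],[0,0,-0.06,33,-11,0,1],[0,0,-0.06,33,-9,0,1],[0,0,-0.06,34,-7,0,1]],
], squeeze=25)

```text
clock: 0.97
position: [0.3378, -0.2911, 0.2288]
tool_rot: [0.917, 0.398, -0.0, -0.001]
ft_force: [1.3, -0.4, 0.1]
gripper_width: 1.004
```

play_rows([
  [[0,0,-0.06,34,-5,0,1],[0,0,-0.06,34,-3,0,1],[0,0,-0.06,34,0,0,1],[0,0,-0.06,34,2,0,1],[0,0,-0.06,34,4,0,1],[0,0,-0.06,34,6,0,1],[0,0,-0.06,34,8,0,1],[0,0,-0.06,33,10,0,1]],
])

```text
clock: 1.63
position: [0.5009, -0.0528, 0.2303]
tool_rot: [0.789, 0.614, 0.001, 0.001]
ft_force: [-0.0, -0.6, -0.3]
gripper_width: 1.0
```

```bash
python3 -c "
from h import *
plan([.615,.098,.14],96,8)"
```

```text
pos [ 0.5009 -0.0528  0.2303] f [-0.  -0.6 -0.3] w 1.0 t 1.6333 per row rad [ 0.     0.    -0.044] mm 26.19602999096358
[0.0, 0.0, -0.044, 22.0, 9.0, 11.0]
[0.0, 0.0, -0.044, 21.0, 10.0, 11.0]
[0.0, 0.0, -0.044, 21.0, 11.0, 11.0]
[0.0, 0.0, -0.044, 20.0, 12.0, 11.0]
[0.0, 0.0, -0.044, 20.0, 13.0, 11.0]
[0.0, 0.0, -0.044, 19.0, 14.0, 11.0]
[0.0, 0.0, -0.044, 19.0, 15.0, 11.0]
[0.0, 0.0, -0.044, 18.0, 15.0, 11.0]
```

play_rows([
  [[0,0,-0.05,22,9,11,1],[0,0,-0.05,21,10,11,1],[0,0,-0.05,21,11,11,1],[0,0,-0.05,20,12,11,1],[0,0,-0.05,20,13,11,1],[0,0,-0.05,19,14,11,1],[0,0,-0.05,19,15,11,1],[0,0,-0.04,18,15,11,1]],
])

```text
clock: 2.3
position: [0.6172, 0.1137, 0.1411]
tool_rot: [0.645, 0.764, 0.002, 0.004]
ft_force: [0.1, 0.3, -0.2]
gripper_width: 0.998
```

Run:
```python
from h import *
c=cam("wrist"); cv2.imwrite("pics/w1.png",c["color"][:,:,::-1])
def cyl(c,m,col,b,e):
    b=np.array(b);e=np.array(e);a=(e-b)/np.linalg.norm(e-b);u=np.array([-a[1],a[0],0]);t=np.linspace(0,6.3,40)[:,None]
    for q in (b,e): cv2.polylines(m,[proj(c,q+.027*(np.cos(t)*u+np.sin(t)*np.array([0,0,1]))).astype(int)],1,col)
b=[.640,-.088,.027];a=np.array([-.105,.9945,0])
ims=[]
for n in ("wrist","scene"):
    c=cam(n);m=c["color"][:,:,::-1].copy();cyl(c,m,(0,0,255),b,b+.22*a)
    ims.append(m)
cv2.imwrite("pics/w1.png",cv2.resize(np.hstack(ims),(800,300)) if 0 else ims[0])
cv2.imwrite("pics/s1.png",ims[1])
plan([.615,.098,.14],96,3)
```

```text
pos [0.6165 0.1138 0.1402] f [-0.4 -1.2 -0.2] w 1.002 t 2.45 per row rad [0.002 0.001 0.021] mm 5.273506549947717
[0.002, 0.001, 0.021, -5.0, -1.0, 0.0]
[0.002, 0.001, 0.021, -5.0, -1.0, 0.0]
[0.002, 0.001, 0.021, -5.0, -1.0, 0.0]
```

View pics/w1.png

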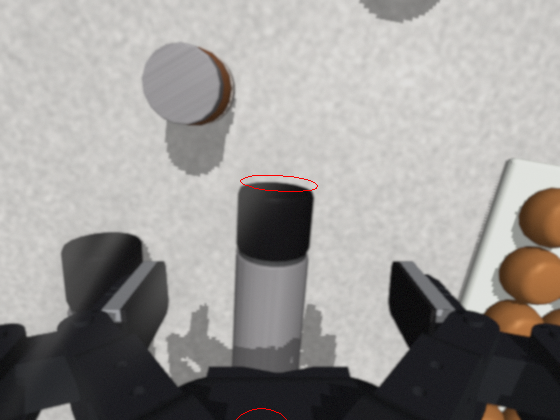

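The wrist picture shows the flask cap at (276,220) between the open fingers, with its end within about 4 mm of my model (red ellipse at (279,183)). The short flask's cap at (100,270) is clear of the left finger. I'll descend and grip.

play_rows([
  [[0,0,0.02,-7,0,25,1],[0,0,0.02,-7,0,25,1],[0,0,0.02,-7,0,25,1],[0,0,0,0,0,25,1],[0,0,0,0,0,20,1],[0,0,0,0,0,6,1],[0,0,0,0,0,0,1]],
])

```text
clock: 3.03
position: [0.6211, 0.0874, 0.0157]
tool_rot: [0.672, 0.74, 0.003, 0.006]
ft_force: [-0.3, -0.7, 1.2]
gripper_width: 1.0
```

```bash
python3 -c "
from h import *
plan([.6175,.092,.010],96,2)"
```

```text
pos [0.6211 0.0874 0.0157] f [-0.3 -0.7  1.2] w 1.0 t 3.0333 per row rad [ 0.007  0.002 -0.004] mm 4.093647925989355
[0.007, 0.002, -0.004, 2.0, -2.0, 3.0]
[0.007, 0.002, -0.004, 2.0, -2.0, 3.0]
```

play_rows([
  [[0.008,0,0,2,-2,3,1],[0.008,0,0,2,0,3,1],[0,0,0,0,0,0,0],[0,0,0,0,0,0,0],[0,0,0,0,0,0,0],[0,0,0,0,0,0,0],[0,0,0,0,0,0,0],[0,0,0,0,0,0,0]],
], squeeze=25)

```text
clock: 3.7
position: [0.6205, 0.0907, 0.0151]
tool_rot: [0.673, 0.74, -0.001, 0.003]
ft_force: [0.3, -0.6, -3.7]
gripper_width: 0.619
```

Run:
```python
from h import *
plan([.622,.06,.010],95,4)
c=cam("side");cv2.imwrite("pics/side2.png",cv2.resize(c["color"][200:380,60:320,::-1],None,fx=3,fy=3))
```

```text
pos [0.6205 0.0907 0.0151] f [ 0.3 -0.6 -3.7] w 0.619 t 3.7 per row rad [0.    0.002 0.002] mm 7.775768449560009
[0.0, 0.002, 0.002, -8.0, -0.0, 1.0]
[0.0, 0.002, 0.002, -8.0, -0.0, 1.0]
[0.0, 0.002, 0.002, -8.0, -0.0, 1.0]
[0.0, 0.002, 0.002, -8.0, -0.0, 1.0]
```

View pics/side2.png

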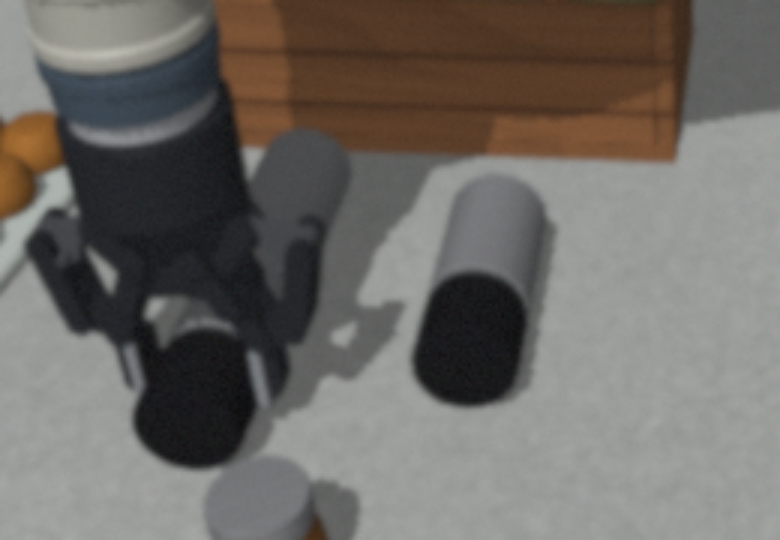

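The fingers hold the cap at (200,390 in the crop), with an opening of 0.62 (about 53 mm), and the short flask is untouched. I'll slide towards the crate.

play_rows([
  [[0,0,0,-8,0,0,0],[0,0,0,-8,0,0,0],[0,0,0,-8,0,0,0],[0,0,0,-8,0,0,0],[0,0,0,-6,0,0,0],[0,0,0,-4,0,0,0]],
])

```text
clock: 4.25
position: [0.6243, 0.0473, 0.0148]
tool_rot: [0.672, 0.741, -0.0, 0.001]
ft_force: [-0.1, 3.1, -2.8]
gripper_width: 0.625
```

play_rows([
  [[0,0,0,-4,0,0,0],[0,0,0,-3,0,0,0]],
])

```text
clock: 4.42
position: [0.6251, 0.0387, 0.0148]
tool_rot: [0.672, 0.74, -0.0, 0.001]
ft_force: [-0.2, 2.5, -3.4]
gripper_width: 0.626
```

play_rows([
  [[0,0,0,-3,0,0,0],[0,0,0,-3,0,0,0]],
])

```text
clock: 4.58
position: [0.6255, 0.0383, 0.0148]
tool_rot: [0.671, 0.742, 0.005, -0.003]
ft_force: [2.1, 18.1, -2.9]
gripper_width: 0.62
```

The base has butted the crate: the motion stopped with 18 N. Next is a small pivot test lift.

play_rows([
  [[0,0,0,0,0,0,0],[0,0,0,0,0,0,0],[0,0,0,3,0,-5,0],[0,0,0,1,0,-6,0],[0,0,0,1,0,-6,0],[0,0,0,0,0,0,0]],
], squeeze=20)

```text
clock: 5.08
position: [0.6246, 0.042, 0.0328]
tool_rot: [0.671, 0.741, 0.003, -0.003]
ft_force: [-0.2, 1.2, -5.2]
gripper_width: 0.624
```

Run:
```python
from h import *
c=cam("scene");cv2.imwrite("pics/sc3.png",cv2.resize(c["color"][150:330,280:520,::-1],None,fx=3,fy=3))
s=ctrl.observe();print(s["position"],s["ft_force"],s["torque"],s["gripper_width"])
```

```text
[0.62449102 0.04205491 0.0322864 ] [-0.78382324  1.93867113 -5.89185748] [ 0.47742899  0.04519706 -0.05400782] 0.6211056667772984
```

View pics/sc3.png

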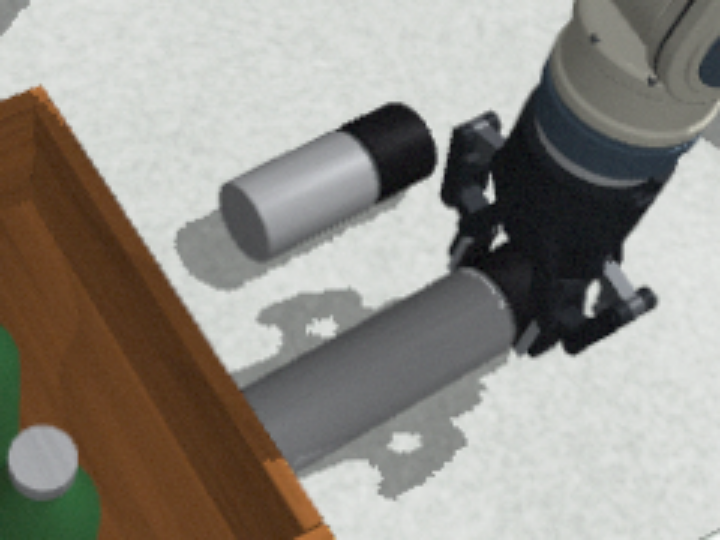

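```bash
cat >> h.py <<'E'
N=np.array([-.083,.9966,0]); O=np.array([.6255,.0383,0])-.185*N
def arc(th,tilt,n,g=.004,head=95.7,lift=0.,a=.185):
    t=np.radians(th);k=np.radians(tilt)
    y=.027*np.sin(t)+g+a*np.cos(t); z=.027*np.cos(t)+a*np.sin(t)+lift
    P=O+N*(y+.012*np.sin(k))+np.array([0,0,z-.012*np.cos(k)])
    print("target",P.round(4)); plan(P,head,n,k)
E
python3 -c "
from h import *
arc(14,10,3);arc(20,15,4)"
```

```text
target [0.6249 0.0454 0.0591]
pos [0.6245 0.0421 0.0323] f [-0.8  1.9 -5.9] w 0.621 t 5.1333 per row rad [0.    0.055 0.   ] mm 9.019923321198663
[0.0, 0.055, 0.0, 1.0, 0.0, -9.0]
[0.0, 0.055, 0.0, 2.0, 0.0, -9.0]
[0.0, 0.055, 0.0, 2.0, 0.0, -9.0]
target [0.6251 0.0435 0.0771]
pos [0.6245 0.0421 0.0323] f [-0.8  1.9 -5.9] w 0.621 t 5.1333 per row rad [0.    0.063 0.   ] mm 11.198470902194327
[0.0, 0.063, 0.0, 0.0, 0.0, -11.0]
[0.0, 0.063, 0.0, 1.0, 0.0, -11.0]
[0.0, 0.063, 0.0, 2.0, 0.0, -11.0]
[0.0, 0.063, 0.0, 3.0, 0.0, -11.0]
```

play_rows([
  [[0,0.065,0,0,0,-11,0],[0,0.065,0,1,0,-11,0],[0,0.065,0,2,0,-11,0],[0,0.065,0,3,0,-11,0],[0,0,0,0,0,0,0]],
])

```text
clock: 5.55
position: [0.6238, 0.0438, 0.0785]
tool_rot: [0.664, 0.735, 0.093, -0.103]
ft_force: [0.7, 1.6, -4.3]
gripper_width: 0.621
```

Run:
```python
from h import *
arc(30,20,4)
c=cam("side");cv2.imwrite("pics/side4.png",cv2.resize(c["color"][150:350,60:320,::-1],None,fx=3,fy=3))
s=ctrl.observe();print(s["position"],s["ft_force"],s["torque"],R.from_quat(s["tool_rot"]).as_matrix()[:,2])
```

```text
target [0.6258 0.0351 0.1046]
pos [0.6238 0.0438 0.0785] f [ 0.7  1.6 -4.3] w 0.621 t 5.55 per row rad [-0.     0.018  0.001] mm 6.900385020693009
[-0.0, 0.018, 0.001, -0.0, 0.0, -7.0]
[-0.0, 0.018, 0.001, -0.0, 0.0, -7.0]
[-0.0, 0.018, 0.001, -0.0, 0.0, -7.0]
[-0.0, 0.018, 0.001, 0.0, 0.0, -7.0]
[0.6235294  0.04394665 0.07754899] [ 1.02289982  1.60417416 -5.19144437] [-0.17565176 -0.31617129  0.08893071] [-0.02798942  0.26983483 -0.96249974]
```

View pics/side4.png

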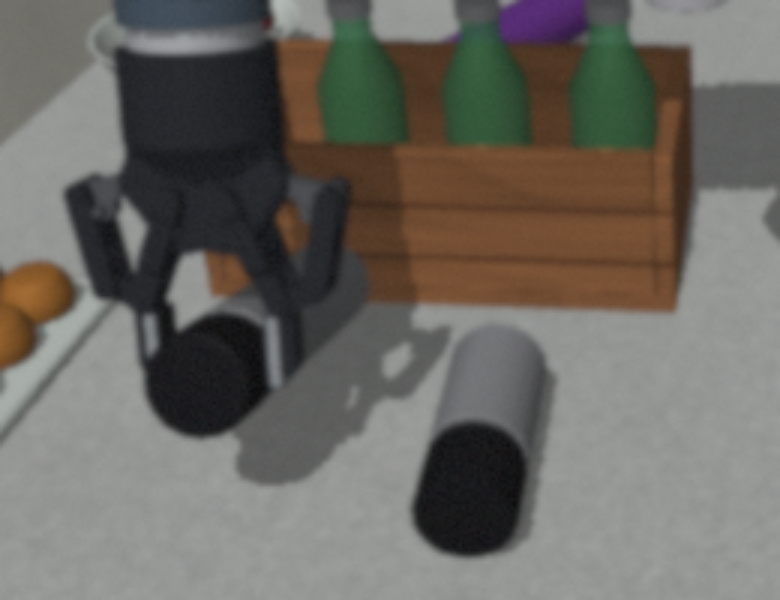

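The foot end is down by the crate at about (345,280) in the crop, the cap is raised, and the short flask is unmoved. The wrist moment changed sign, which fits the foot pressing on the table. I'll follow the arc, tilting the tool part of the way with the flask.

```bash
python3 -c "
from h import *
arc(30,23,4,g=.003);arc(40,30,8,g=.003)"
```

```text
target [0.6258 0.0347 0.1048]
pos [0.6235 0.0439 0.0775] f [ 1.   1.6 -5.2] w 0.625 t 5.6 per row rad [-0.     0.032  0.001] mm 7.223982429411867
[-0.0, 0.032, 0.001, -0.0, 0.0, -7.0]
[-0.0, 0.032, 0.001, -0.0, 0.0, -7.0]
[-0.0, 0.032, 0.001, 0.0, 0.0, -7.0]
[-0.0, 0.032, 0.001, 0.0, 0.0, -7.0]
target [0.6269 0.0214 0.1292]
pos [0.6235 0.0439 0.0775] f [ 1.   1.6 -5.2] w 0.625 t 5.6 per row rad [-0.     0.031  0.   ] mm 7.056531107384937
[-0.0, 0.031, 0.0, -1.0, 0.0, -7.0]
[-0.0, 0.031, 0.0, -1.0, 0.0, -7.0]
[-0.0, 0.031, 0.0, -1.0, 0.0, -7.0]
[-0.0, 0.031, 0.0, -0.0, 0.0, -7.0]
[-0.0, 0.031, 0.0, -0.0, 0.0, -7.0]
[-0.0, 0.031, 0.0, 0.0, 0.0, -7.0]
[-0.0, 0.031, 0.0, 0.0, 0.0, -7.0]
[-0.0, 0.031, 0.0, 1.0, 0.0, -7.0]
```

play_rows([
  [[0,0.032,0,0,0,-7,0],[0,0.032,0,0,0,-7,0],[0,0.032,0,0,0,-7,0],[0,0.032,0,0,0,-7,0]],
])

```text
clock: 5.93
position: [0.6226, 0.0364, 0.1008]
tool_rot: [0.656, 0.729, 0.13, -0.148]
ft_force: [-0.1, -1.8, -6.5]
gripper_width: 0.624
```

```bash
python3 -c "
from h import *
arc(40,30,4,g=.003);print(ctrl.observe()['torque'])"
```

```text
target [0.6269 0.0214 0.1292]
pos [0.6226 0.0364 0.1008] f [-0.1 -1.8 -6.5] w 0.624 t 5.9333 per row rad [-0.002  0.032  0.001] mm 8.107042134166534
[-0.002, 0.032, 0.001, -1.0, 1.0, -8.0]
[-0.002, 0.032, 0.001, -1.0, 1.0, -8.0]
[-0.002, 0.032, 0.001, -0.0, 1.0, -8.0]
[-0.002, 0.032, 0.001, -0.0, 1.0, -8.0]
[-0.76522059 -0.1384701  -0.00543254]
```

play_rows([
  [[0,0.032,0,-1,1,-8,0],[0,0.032,0,-1,1,-8,0],[0,0.032,0,0,1,-8,0],[0,0.032,0,0,0,-8,0]],
])

```text
clock: 6.27
position: [0.6254, 0.022, 0.1251]
tool_rot: [0.646, 0.719, 0.166, -0.194]
ft_force: [0.5, -0.9, -6.6]
gripper_width: 0.623
```

Run:
```python
from h import *
arc(50,35,4,g=.003);print(ctrl.observe()['torque'])
c=cam("side");m=c["color"][:,:,::-1].copy()
# model at theta=40
t=np.radians(40);u=np.array([.9966,.083,0]);ax=N*np.cos(t)+np.array([0,0,np.sin(t)]);v=np.cross(ax,u)
B=O+N*(.027*np.sin(t)+.003)+np.array([0,0,.027*np.cos(t)]);w=np.linspace(0,6.28,40)[:,None]
for q in (0,.175,.22): cv2.polylines(m,[proj(c,B+q*ax+.027*(np.cos(w)*u+np.sin(w)*v)).round().astype(int)],1,(0,0,255))
cv2.imwrite("pics/side5.png",cv2.resize(m[150:350,60:320],None,fx=3,fy=3))
```

```text
target [0.6284 0.0029 0.1492]
pos [0.6254 0.022  0.1251] f [ 0.5 -0.9 -6.6] w 0.623 t 6.2667 per row rad [-0.004  0.023  0.001] mm 7.739229627573193
[-0.004, 0.023, 0.001, -1.0, 0.0, -8.0]
[-0.004, 0.023, 0.001, -1.0, 0.0, -8.0]
[-0.004, 0.023, 0.001, -1.0, 0.0, -8.0]
[-0.004, 0.023, 0.001, -1.0, 0.0, -8.0]
[-0.90078762 -0.14481667  0.03644346]
```

View pics/side5.png

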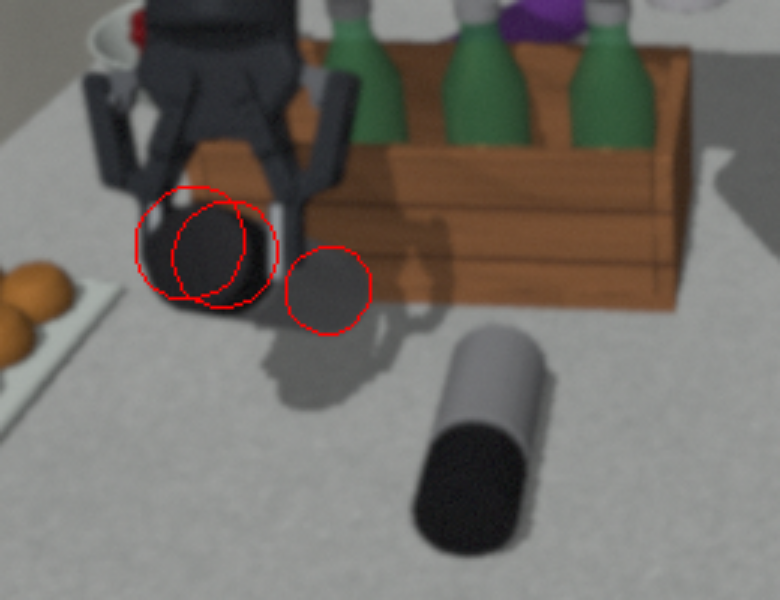

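The picture shows the foot matching the model circle at (330,290) and the cap end at about (203,260). That is roughly 37° of elevation, foot down by the wall, short flask unmoved. I'll continue the arc.

play_rows([
  [[0,0.025,0,-1,0,-8,0],[0,0.025,0,-1,0,-8,0],[0,0.025,0,-1,0,-8,0],[0,0.025,0,-1,0,-8,0],[0,0,0,0,0,0,0]],
])

```text
clock: 6.73
position: [0.6268, 0.0024, 0.1461]
tool_rot: [0.636, 0.711, 0.193, -0.23]
ft_force: [-0.5, 4.8, 0.8]
gripper_width: 0.622
```

```bash
python3 -c "
from h import *
arc(60,40,4,g=.002,lift=-.001);print(ctrl.observe()['torque'])"
```

```text
target [ 0.6304 -0.0209  0.1635]
pos [0.6268 0.0024 0.1461] f [-0.5  4.8  0.8] w 0.622 t 6.7333 per row rad [-0.006  0.022  0.001] mm 7.336253430636558
[-0.006, 0.022, 0.001, -2.0, 0.0, -7.0]
[-0.006, 0.022, 0.001, -2.0, 0.0, -7.0]
[-0.006, 0.022, 0.001, -2.0, 0.0, -7.0]
[-0.006, 0.022, 0.001, -2.0, 0.0, -7.0]
[ 0.50294671 -0.07913386 -0.06353702]
```

play_rows([
  [[0,0.025,0,-2,0,-8,0],[0,0.025,0,-2,0,-7,0],[0,0.02,0,-2,0,-7,0],[0,0.02,0,-2,0,-7,0],[0,0,0,0,0,0,0]],
])

```text
clock: 7.15
position: [0.6283, -0.0177, 0.1598]
tool_rot: [0.626, 0.703, 0.215, -0.262]
ft_force: [0.6, 3.1, 0.5]
gripper_width: 0.627
```

```bash
python3 -c "
from h import *
arc(70,43,5,g=.003);print(ctrl.observe()['torque'])"
```

```text
target [ 0.6326 -0.0466  0.1743]
pos [ 0.6283 -0.0177  0.1598] f [0.6 3.1 0.5] w 0.627 t 7.15 per row rad [-0.007  0.012  0.   ] mm 6.512455034127636
[-0.007, 0.012, 0.0, -3.0, 0.0, -6.0]
[-0.007, 0.012, 0.0, -3.0, 0.0, -6.0]
[-0.007, 0.012, 0.0, -3.0, 0.0, -6.0]
[-0.007, 0.012, 0.0, -2.0, 0.0, -6.0]
[-0.007, 0.012, 0.0, -2.0, 0.0, -6.0]
[ 0.24460523 -0.0207034  -0.01095972]
```

play_rows([
  [[-0.005,0.012,0,-3,0,-6,0],[-0.005,0.012,0,-3,0,-6,0],[-0.005,0.012,0,-3,0,-6,0],[-0.005,0.012,0,-3,0,-6,0],[-0.005,0.012,0,-3,0,-6,0],[0,0,0,0,0,0,0]],
])

```text
clock: 7.65
position: [0.6314, -0.048, 0.1712]
tool_rot: [0.621, 0.693, 0.241, -0.275]
ft_force: [-0.5, 0.8, -4.0]
gripper_width: 0.621
```

```bash
python3 -c "
from h import *
arc(80,43,5,g=.003);print(ctrl.observe()['torque'])"
```

```text
target [ 0.6351 -0.0764  0.1781]
pos [ 0.6314 -0.048   0.1712] f [-0.5  0.8 -4. ] w 0.621 t 7.65 per row rad [-0.003  0.     0.001] mm 5.887352575719006
[-0.003, 0.0, 0.001, -3.0, 0.0, -5.0]
[-0.003, 0.0, 0.001, -3.0, 0.0, -5.0]
[-0.003, 0.0, 0.001, -3.0, 0.0, -5.0]
[-0.003, 0.0, 0.001, -3.0, 0.0, -5.0]
[-0.003, 0.0, 0.001, -3.0, 0.0, -5.0]
[-0.69298627  0.02081603  0.07056516]
```

play_rows([
  [[0,0,0,-4,0,-5,0],[0,0,0,-4,0,-5,0],[0,0,0,-4,0,-5,0],[0,0,0,-3,0,-4,0],[0,0,0,-3,0,-4,0],[0,0,0,0,0,0,0]],
])

```text
clock: 8.15
position: [0.6352, -0.0806, 0.1759]
tool_rot: [0.622, 0.693, 0.241, -0.275]
ft_force: [0.1, 0.9, -7.2]
gripper_width: 0.619
```

Run:
```python
from h import *
arc(90,43,5,g=.003);print(ctrl.observe()['torque'])
c=cam("side");m=c["color"][:,:,::-1].copy()
cv2.imwrite("pics/side6.png",cv2.resize(m[100:300,60:320],None,fx=3,fy=3))
```

```text
target [ 0.6377 -0.108   0.1762]
pos [ 0.6352 -0.0806  0.1759] f [ 0.1  0.9 -7.2] w 0.619 t 8.15 per row rad [-0.003  0.001  0.001] mm 5.515061315386658
[-0.003, 0.001, 0.001, -4.0, -0.0, -4.0]
[-0.003, 0.001, 0.001, -4.0, -0.0, -4.0]
[-0.003, 0.001, 0.001, -4.0, -0.0, -4.0]
[-0.003, 0.001, 0.001, -4.0, -0.0, -4.0]
[-0.003, 0.001, 0.001, -4.0, -0.0, -4.0]
[-1.2167845  -0.17611825 -0.03107834]
```

View pics/side6.png

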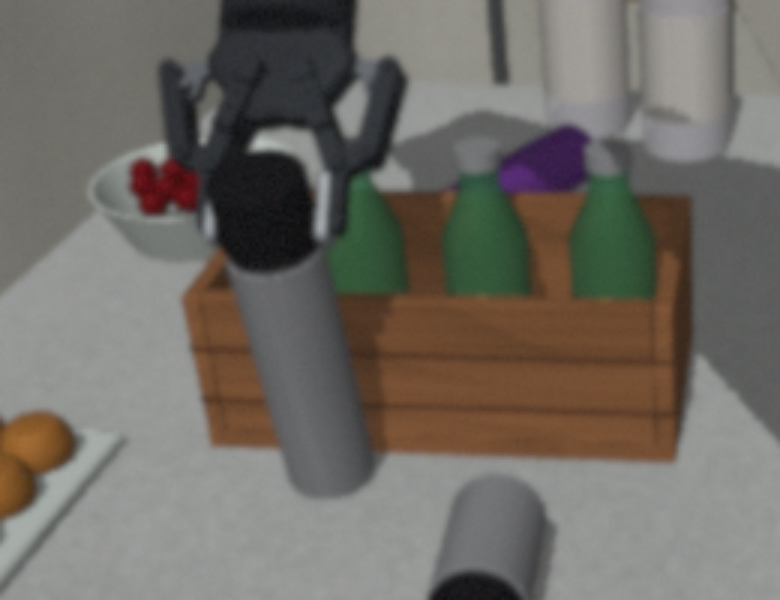

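The flask is steep, foot at (330,490), cap at (265,210) and leaning slightly left; the short flask is in place. I'll measure the lean.

```bash
cat >> h.py <<'E'
from scipy.optimize import least_squares
X=np.array([.9966,.083,0])
def fit(c,L,Rr,bot):
    "L,Rr: two pixels each on the left/right outline; bot: lowest pixel of foot. -> base wall coords (mm), lean out of wall and along it (deg), base height fitted"
    w=np.linspace(0,2*np.pi,90)[:,None]
    def pts(v):
        B=O+N*v[0]+X*v[1]+np.array([0,0,max(0,0)+v[4]]); ax=N*np.sin(v[2])+X*np.sin(v[3]); ax=ax+np.array([0,0,np.sqrt(1-ax@ax)])
        u=np.cross(ax,N);u/=np.linalg.norm(u);k=np.cross(ax,u)
        return [proj(c,B+q*ax+.027*(np.cos(w)*u+np.sin(w)*k)) for q in (0,.22)]
    def res(v):
        a,b=pts(v); r=[]
        for P,s in ((L,-1),(Rr,1)):
            # outline: extreme tangent line of the two ends
            i=np.argmax(s*a[:,0]); j=np.argmax(s*b[:,0]); d=b[j]-a[i]; n=np.array([-d[1],d[0]])/np.linalg.norm(d)
            for p in P: r.append((np.array(p)-a[i])@n)
        r.append(a[:,1].max()-bot); r.append(v[4]*2e3 ); return r
    o=least_squares(res,[.03,0,.1,0,0.])
    print("base y,x mm",(o.x[:2]*1e3).round(1),"lean out,along deg",np.degrees(o.x[2:4]).round(1),"rms",np.sqrt(np.mean(o.fun**2)).round(2))
    return o.x,pts(o.x)
E
python3 - <<'E'
from h import *
c=cam("side"); f=lambda P:[(60+x/3,100+y/3) for x,y in P]
v,_=fit(c,f([(237,275),(287,470)]),f([(327,265),(372,455)]),100+497/3)
s=ctrl.observe();p=s["position"]-.012*R.from_quat(s["tool_rot"]).as_matrix()[:,2]
B=O+N*v[0]+X*v[1];d=p-B;print("contact",p,"rel base along n,x,z",d@N,d@X,d[2],"|d|",np.linalg.norm(d))
print(np.degrees(np.arctan2(d@N,d[2])),np.degrees(np.arctan2(d@X,d[2])))
E
```

```text
base y,x mm [40.4 -8.1] lean out,along deg [-29.8  16.1] rms 0.38
contact [ 0.63603658 -0.08783349  0.18456664] rel base along n,x,z 0.01799564648232338 0.008116161479153713 0.18456663538010887 |d| 0.18561928531046953
5.56885993860518 2.5179112320807144
```

The contact point sits 185.6 mm from the foot, with the base centre about 40 mm from the wall and a lean of about 5.6° outward and 2.5° sideways. An 18 mm move towards the wall should bring it upright.

play_rows([
  [[0,0,0,-4,0,-4,0],[0,0,0,-4,0,-4,0],[0,0,0,-4,0,-3,0],[0,0,0,-2,0,-2,0],[0,0,0,0,0,0,0],[0,0,0,0,0,0,0]],
])

```text
clock: 8.75
position: [0.6373, -0.0998, 0.1757]
tool_rot: [0.621, 0.693, 0.24, -0.275]
ft_force: [-0.2, 2.1, -6.1]
gripper_width: 0.623
```

Run:
```python
from h import *
s=ctrl.observe();p=s["position"]-.012*R.from_quat(s["tool_rot"]).as_matrix()[:,2]
print("contact y,x,z",(p-O)@N,(p-O)@X,p[2],s["ft_force"],s["torque"])
c=cam("side");m=c["color"][:,:,::-1].copy()
w=np.linspace(0,6.28,40)[:,None]
for q in (0,.175): cv2.polylines(m,[proj(c,O+N*((p-O)@N)+X*((p-O)@X)+np.array([0,0,q])+.027*(np.cos(w)*X+np.sin(w)*N)).round().astype(int)],1,(0,0,255))
cv2.imwrite("pics/side7.png",cv2.resize(m[100:300,60:320],None,fx=3,fy=3))
```

```text
contact y,x,z 0.038221708523004994 0.0006343751620084064 0.18444580187579374 [-0.15093805  2.1025055  -6.1139569 ] [-1.05379219 -0.1723078  -0.02229058]
```

View pics/side7.png

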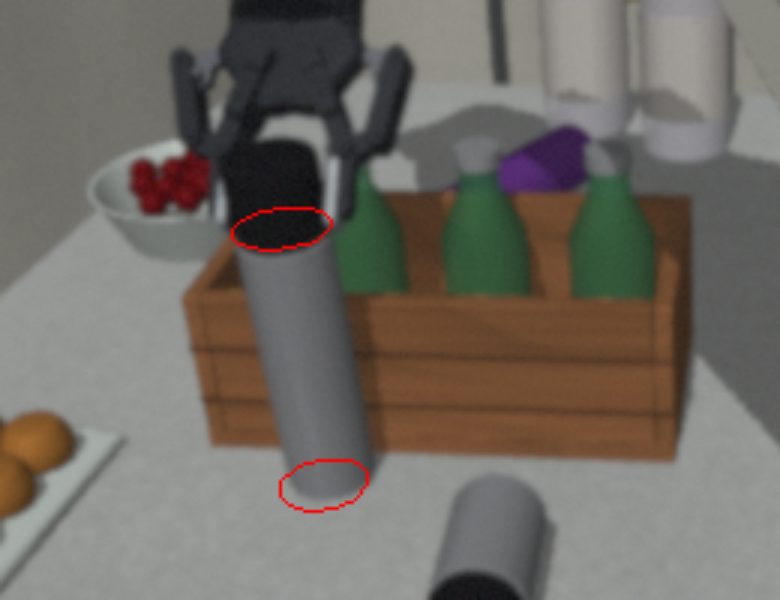

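The real foot (lowest point (328,497)) is about 14 mm nearer the wall than the red ellipse. So my earlier 40 mm was off: the base is at about 25 mm and still leans outward by about 4°. I'll move a little further in.

play_rows([
  [[0,0,0,-3,0,-2,0],[0,0,0,-2,0,-2,0],[0,0,0,-2,0,-1,0],[0,0,0,0,0,0,0],[0,0,0,0,0,0,0]],
])

```text
clock: 9.22
position: [0.6383, -0.1087, 0.1746]
tool_rot: [0.621, 0.693, 0.24, -0.275]
ft_force: [0.4, 1.5, -6.0]
gripper_width: 0.625
```

Run:
```python
from h import *
s=ctrl.observe();p=s["position"]-.012*R.from_quat(s["tool_rot"]).as_matrix()[:,2]
print("contact y,x,z",(p-O)@N,(p-O)@X,p[2],s["ft_force"],s["torque"])
c=cam("side");m=c["color"][:,:,::-1].copy()
w=np.linspace(0,6.28,40)[:,None]
for q in (0,.22): cv2.polylines(m,[proj(c,O+N*.028-X*.003+np.array([0,0,q])+.027*(np.cos(w)*X+np.sin(w)*N)).round().astype(int)],1,(0,0,255))
cv2.imwrite("pics/side8.png",cv2.resize(m[100:300,60:320],None,fx=3,fy=3))
```

```text
contact y,x,z 0.029342691926323102 0.0008877987421338363 0.1833641124810202 [ 0.42867322  1.52050149 -5.97893867] [-1.10814235e+00 -1.48221728e-01 -9.09780941e-04]
```

View pics/side8.png

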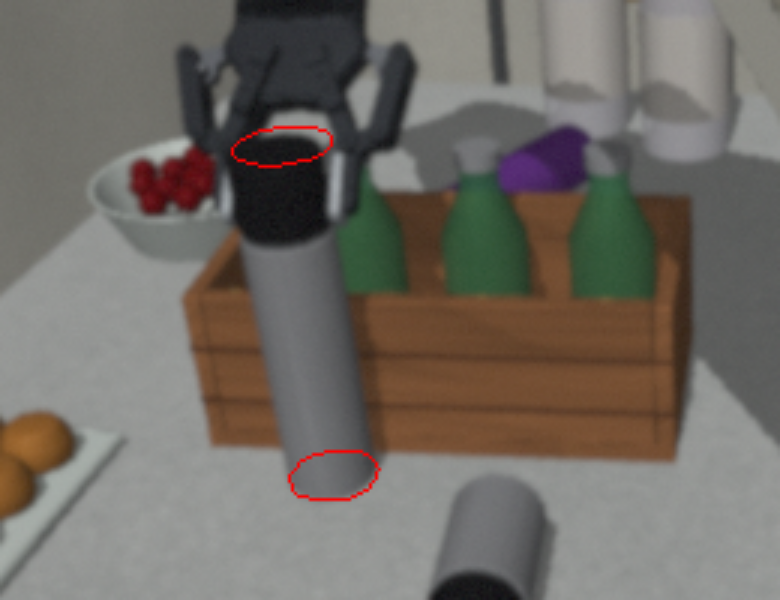

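The model ellipses for an upright flask at y = 28 mm match, with the foot at (333,475) and the cap at (280,147). I'll settle it down gently, since it still seems to hang partly, before releasing.

play_rows([
  [[0,0,0,-1,0,1,0],[0,0,0,-1,0,1,0],[0,0,0,0,0,0,0]],
])

```text
clock: 9.52
position: [0.6383, -0.1083, 0.1746]
tool_rot: [0.621, 0.693, 0.242, -0.275]
ft_force: [-0.1, 1.2, -7.2]
gripper_width: 0.621
```

play_rows([
  [[0,0,0,-1,0,1,0],[0,0,0,0,0,0,0]],
])

```text
clock: 9.68
position: [0.6383, -0.1082, 0.1743]
tool_rot: [0.621, 0.693, 0.242, -0.274]
ft_force: [-1.5, 1.2, -6.7]
gripper_width: 0.622
```

play_rows([
  [[0,0,0,-2,0,2,0],[0,0,0,-2,0,2,0],[0,0,0,0,0,0,0]],
])

```text
clock: 9.93
position: [0.6389, -0.1078, 0.1747]
tool_rot: [0.622, 0.692, 0.245, -0.272]
ft_force: [0.1, 0.4, -7.2]
gripper_width: 0.623
```

```bash
python3 -c "
from h import *
s=ctrl.observe();print(s['q'].round(3),s['position'],s['ft_force'],R.from_quat(s['tool_rot']).as_matrix().round(3))"
```

```text
[-0.551  0.719  0.421  1.79   0.57   0.758] [ 0.63887909 -0.10775175  0.17466441] [ 0.0741635   0.35444781 -7.21565246] [[-0.079  0.994 -0.073]
 [ 0.728  0.107  0.678]
 [ 0.681  0.    -0.732]]
```

play_rows([
  [[0,0,0,-4,0,4,0],[0,0,0,0,0,0,0]],
])

```text
clock: 10.1
position: [0.6398, -0.1082, 0.172]
tool_rot: [0.622, 0.693, 0.246, -0.27]
ft_force: [-0.4, -1.0, -8.3]
gripper_width: 0.621
```

```bash
python3 -c "
from h import *
for i in range(3):
  s=ctrl.observe();print(s['q'].round(3),s['position'],s['ft_force'],s['torque']); cam('scene')"
```

```text
[-0.552  0.718  0.414  1.779  0.572  0.757] [ 0.63976808 -0.10816558  0.17203075] [-0.40487704 -1.04537913 -8.32873883] [-1.71847247 -0.18001424  0.00795405]
[-0.551  0.718  0.414  1.78   0.572  0.757] [ 0.63975896 -0.10815999  0.17204302] [ 0.41333694  1.6910598  -6.45195481] [-1.35610036 -0.15812449  0.00949354]
[-0.551  0.719  0.414  1.779  0.571  0.757] [ 0.6396129  -0.10807203  0.17142683] [ 0.17134166  0.02624499 -6.7109484 ] [-1.70114279 -0.15400524 -0.02037866]
```

play_rows([
  [[0,0,0,-4,0,4,0],[0,0,0,0,0,0,0],[0,0,0,0,0,0,0]],
])

```text
clock: 10.5
position: [0.6401, -0.1081, 0.1678]
tool_rot: [0.622, 0.692, 0.247, -0.27]
ft_force: [-0.6, 0.1, -7.4]
gripper_width: 0.621
```

Run:
```python
from h import *
s=ctrl.observe();p=s["position"]-.012*R.from_quat(s["tool_rot"]).as_matrix()[:,2]
print("contact y,x,z",(p-O)@N,(p-O)@X,p[2],s["ft_force"],s["torque"],R.from_quat(s['tool_rot']).as_matrix()[:,2])
a=cv2.imread("pics/side6.png"); 
c=cam("side");m=cv2.resize(c["color"][100:300,60:320,::-1],None,fx=3,fy=3); b=cv2.imread("pics/side8.png")
# brightness profile down the foot, columns 325..340: previous vs now
for q in (a,b,m): 
    col=q[440:530:6,330:336].mean((1,2)); print(col.round(0))
cv2.imwrite("pics/side9.png",m)
```

```text
contact y,x,z 0.029689936817391994 0.0025453067586997764 0.17656086704847238 [-0.58618108  0.08370031 -7.3900831 ] [-1.54542114 -0.07828776 -0.04210127] [-0.06627557  0.67820646 -0.73187673]
[ 95.  95.  97.  98. 100.  99. 100. 100. 101. 108. 137. 150. 150. 147.
 150.]
[105. 106.  93. 108. 108. 109. 110. 110. 111. 113. 103. 148. 149. 146.
 150.]
[103. 103. 104. 105. 106. 106. 107. 107. 108. 109. 109. 124. 146. 147.
 151.]
```

play_rows([
  [[0,0,0,-3,0,4,0],[0,0,0,0,0,0,0],[0,0,0,0,0,0,0]],
])

```text
clock: 10.8
position: [0.6404, -0.1074, 0.1642]
tool_rot: [0.622, 0.692, 0.248, -0.27]
ft_force: [0.1, 1.4, -6.0]
gripper_width: 0.62
```

```bash
cat >> h.py <<'E'
def look():
    s=ctrl.observe();p=s["position"]-.012*R.from_quat(s["tool_rot"]).as_matrix()[:,2]
    print("contact y,x,z",((p-O)@N).round(4),((p-O)@X).round(4),p[2].round(4),s["ft_force"].round(1),s["torque"].round(2),"toolz",R.from_quat(s['tool_rot']).as_matrix()[:,2].round(2),s["gripper_width"])
    c=cam("side");g=c["color"].mean(2)[:, :]
    k=g[240:280,169:173].mean(1); i=np.where(k>128)[0][0]; print("foot row",240+i-1+(128-k[i-1])/(k[i]-k[i-1]))
    up=g[130:200,148:160].mean(1); i=np.argmax(np.diff(up)); print("seam row",130+i+.5)
    # outline columns: steel vs surroundings on a few rows
    return c
E
python3 -c "
from h import *
look()
for n in (8,9):
  g=cv2.imread(f'pics/side{n}.png').mean(2)
  g=cv2.resize(g,(260,200),interpolation=cv2.INTER_AREA)
  k=g[140:180,109:113].mean(1); i=np.where(k>128)[0][0]; print(n,240+i-1+(128-k[i-1])/(k[i]-k[i-1])); u=g[30:100,88:100].mean(1);print(130+np.argmax(np.diff(u))+.5)
"
```

```text
contact y,x,z 0.0304 0.0028 0.173 [ 0.1  1.4 -6. ] [-1.28 -0.18  0.01] toolz [-0.06  0.68 -0.73] 0.6203146770838954
foot row 269.5433526011561
seam row 142.5
8 266.82608693295265
136.5
9 268.4890643359679
140.5
```

Run:
```python
from h import *
c=cam("side");g=c["color"].astype(float).mean(2)
print("top/seam profile");
for r in range(134,196,2): print(r,g[r,150:160].mean().round(0),end="; ")
print("\nrows:")
for r in (150,190,200,220,240,255,264): print(r,g[r,130:195:1].round(0).astype(int).tolist())
c=cam("scene");cv2.imwrite("pics/sc9.png",c["color"][:,:,::-1])
```

```text
top/seam profile
134 54.0; 136 52.0; 138 47.0; 140 30.0; 142 53.0; 144 112.0; 146 77.0; 148 25.0; 150 25.0; 152 25.0; 154 24.0; 156 25.0; 158 22.0; 160 24.0; 162 24.0; 164 23.0; 166 24.0; 168 23.0; 170 23.0; 172 22.0; 174 22.0; 176 22.0; 178 23.0; 180 30.0; 182 65.0; 184 106.0; 186 113.0; 188 112.0; 190 113.0; 192 113.0; 194 113.0; 
rows:
150 [45, 55, 53, 54, 46, 43, 41, 32, 23, 24, 26, 26, 22, 24, 27, 26, 24, 27, 23, 22, 25, 24, 26, 27, 23, 24, 25, 27, 21, 25, 21, 27, 20, 28, 48, 83, 115, 125, 111, 85, 65, 59, 58, 58, 56, 55, 55, 50, 50, 55, 57, 57, 57, 57, 55, 48, 48, 49, 47, 37, 30, 29, 53, 79, 95]
190 [78, 74, 64, 56, 47, 45, 44, 46, 54, 70, 88, 98, 103, 106, 110, 112, 114, 115, 115, 116, 117, 114, 113, 115, 116, 112, 112, 110, 110, 106, 107, 104, 102, 101, 96, 94, 90, 85, 81, 76, 68, 66, 65, 66, 66, 65, 67, 64, 63, 65, 64, 64, 64, 63, 62, 63, 60, 60, 57, 57, 53, 50, 52, 48, 48]
200 [79, 80, 81, 80, 77, 78, 77, 78, 77, 79, 80, 86, 94, 100, 104, 109, 110, 112, 114, 114, 117, 118, 117, 117, 115, 114, 112, 113, 113, 110, 107, 107, 105, 100, 99, 96, 94, 90, 88, 83, 79, 74, 65, 59, 56
[... 594 characters left out ...]
4, 64, 63, 62, 63, 65, 69, 79, 83, 85, 83, 85, 86, 82, 85]
255 [148, 149, 149, 148, 147, 147, 147, 148, 149, 151, 150, 149, 148, 151, 149, 150, 152, 151, 152, 151, 146, 134, 115, 107, 107, 111, 113, 114, 115, 116, 118, 120, 119, 121, 119, 114, 113, 113, 109, 109, 106, 105, 101, 99, 95, 92, 88, 84, 79, 73, 69, 71, 81, 89, 90, 101, 119, 135, 144, 147, 146, 147, 149, 148, 147]
264 [153, 152, 151, 150, 150, 150, 152, 153, 152, 150, 152, 151, 150, 150, 149, 147, 150, 150, 152, 152, 152, 151, 144, 130, 114, 107, 110, 112, 115, 117, 116, 117, 118, 120, 117, 119, 116, 116, 112, 111, 108, 105, 105, 103, 99, 97, 92, 89, 88, 91, 104, 125, 140, 146, 148, 149, 150, 151, 150, 149, 147, 147, 148, 148, 147]
```

```bash
cat >> h.py <<'E'
def fit2(c,L,Rr,foot,seam,top,p):
    w=np.linspace(0,2*np.pi,120)[:,None]
    def geo(v):
        y,x,h,f,s=v; ax=N*np.sin(f)+X*np.sin(s); ax=ax+np.array([0,0,np.sqrt(1-ax@ax)])
        B=O+N*y+X*x+np.array([0,0,h]); k=np.cross(ax,X);k/=np.linalg.norm(k);u=np.cross(k,ax)
        return B,ax,[proj(c,B+q*ax+.027*(np.cos(w)*u+np.sin(w)*k)) for q in (0,.175,.22)]
    def res(v):
        B,ax,(a,m,b)=geo(v); r=[]
        for P,s in ((L,-1),(Rr,1)):
            d=m.mean(0)-a.mean(0); n=np.array([-d[1],d[0]])/np.linalg.norm(d); n*=np.sign(n[0])*s
            i=a[np.argmax(a@n)];j=m[np.argmax(m@n)];d=j-i;n=np.array([-d[1],d[0]])/np.linalg.norm(d)
            r+=[(np.array(q)-i)@n for q in P]
        r+=[a[:,1].max()-foot,m[:,1].max()-seam,b[:,1].min()-top]
        e=p-B; e=e-(e@ax)*ax; r+=list(e/.003); return r
    o=least_squares(res,[.03,0,0,0,0],x_scale=[.01,.01,.01,.1,.1]);B,ax,_=geo(o.x)
    print("y,x,h mm",(o.x[:3]*1e3).round(1),"lean out,along deg",np.degrees(o.x[3:]).round(1),"a",((p-B)@ax).round(4),"res",o.fun.round(1))
E
python3 - <<'E'
from h import *
s=ctrl.observe();p=s["position"]-.012*R.from_quat(s["tool_rot"]).as_matrix()[:,2]
c=cam("side")
fit2(c,[(141.5,200),(145,220),(148.7,240),(151.7,255)],[(172,200),(175,220),(177.8,240)],269.5,182.5,146.5,p)
f=lambda x,y:(60+x/3,100+y/3)
p8=np.array(O+N*.0293+X*.0009+[0,0,.1834])
fit2(c,[f(246,290),f(287,470)],[f(345,310),f(371,440)],266.8,100+248/3,100+138/3,p8)
E
```

```text
y,x,h mm [30.4  4.6 -5.9] lean out,along deg [-0.3  0. ] a 0.1788 res [ 0.7  0.6  0.6  0.9 -1.1 -1.  -1.1  0.2  1.  -1.2 -0.7  0.3  0. ]
y,x,h mm [21.5 -0.2 -5.3] lean out,along deg [2.3 1.1] a 0.1889 res [-0.1  0.3 -0.8  0.1  0.3  1.  -1.3 -0.8 -0.   0. ]
```

The numeric fit gives the flask upright (lean about 0°), base at y ≈ 30 mm. Its fitted height is -5.9 mm now and -5.3 mm before the lowering, so the foot was on the table both times and the pads only slid down the flask. I'll release and back off along the tool.

play_rows([
  [[0,0,0,0,0,0,0.7],[0,0,0,0,0,0,0.8],[0,0,0,0,0,0,0.9],[0,0,0,0,0,0,1],[0,0,0,0,0,0,1],[0,0,0,0,0,0,1],[0,0,0,0,0,0,1]],
])

```text
clock: 11.58
position: [0.6409, -0.1069, 0.1655]
tool_rot: [0.622, 0.692, 0.249, -0.27]
ft_force: [0.8, -0.1, -0.6]
gripper_width: 1.0
```

```bash
python3 -c "
from h import *
look()"
```

```text
contact y,x,z 0.0309 0.0034 0.1743 [ 0.8 -0.1 -0.6] [-0.57 -0.08 -0.01] toolz [-0.06  0.68 -0.73] 1.0004051146271353
foot row 269.7191011235955
seam row 141.5
```

Released with the foot row unchanged (269.7) and no contact force. Now I'll back off.

play_rows([
  [[0,0,0,0,0,-8,1],[0,0,0,0,0,-12,1],[0,0,0,0,0,-20,1],[0,0,0,0,0,-25,1],[0,0,0,0,0,-25,1],[0,0,0,0,0,-20,1],[0,0,0,0,0,0,1]],
])

```text
clock: 12.22
position: [0.6375, -0.1729, 0.2298]
tool_rot: [0.627, 0.692, 0.252, -0.252]
ft_force: [0.6, 0.0, 1.0]
gripper_width: 0.997
```

Run:
```python
from h import *
c=look(); g=c["color"].astype(float).mean(2)
d=cv2.imread("pics/side0.png").astype(float).mean(2)
print("short flask region diff (side, vs start):",np.abs(g-d)[280:335,198:245].mean())
for r in (200,220,240,255,264): print(r,g[r,135:185].round(0).astype(int).tolist())
print([ (r,g[r,150:160].mean().round(0)) for r in list(range(140,152,2))+list(range(178,190,2))])
```

```text
contact y,x,z -0.0345 -0.0059 0.2388 [0.6 0.  1. ] [-0.55  0.    0.01] toolz [-0.03  0.67 -0.75] 0.997065953137517
foot row 269.9815950920245
seam row 183.5
short flask region diff (side, vs start): 4.100451321727917
200 [77, 78, 78, 77, 79, 78, 83, 88, 96, 101, 103, 109, 109, 111, 112, 113, 114, 115, 114, 113, 112, 112, 112, 112, 110, 107, 105, 103, 100, 99, 95, 95, 93, 88, 83, 80, 75, 68, 63, 56, 56, 53, 56, 53, 51, 54, 58, 62, 72, 78]
220 [78, 79, 75, 76, 77, 76, 75, 77, 76, 78, 86, 92, 98, 101, 105, 108, 109, 110, 111, 113, 115, 113, 114, 114, 113, 109, 109, 108, 105, 105, 102, 98, 96, 93, 91, 88, 84, 83, 76, 73, 67, 60, 58, 56, 54, 57, 53, 53, 55, 59]
240 [76, 79, 82, 80, 83, 81, 82, 84, 81, 84, 83, 82, 87, 86, 93, 98, 102, 106, 109, 111, 110, 112, 113, 117, 117, 116, 115, 115, 111, 109, 107, 105, 103, 102, 101, 98, 95, 92, 89, 84, 83, 78, 69, 66, 61, 61, 63, 63, 62, 63]
255 [147, 147, 148, 149, 148, 147, 147, 147, 149, 148, 149, 148, 148, 148, 149, 145, 135, 116, 104, 105, 108, 111, 114, 113, 115, 115, 117, 118, 116, 115, 112, 112, 108, 108, 107, 103, 103, 99, 96, 92, 90, 85, 84, 75, 71, 68, 68, 78, 86, 91]
264 [150, 150, 150, 149, 149, 149, 149, 148, 147, 148, 146, 148, 150, 150, 150, 150, 147, 145, 130, 114, 106, 107, 109, 113, 112, 115, 112, 115, 116, 116, 116, 114, 112, 109, 108, 105, 104, 102, 100, 96, 93, 91, 89, 85, 88, 102, 120, 137, 145, 147]
[(140, np.float64(147.0)), (142, np.float64(146.0)), (144, np.float64(144.0)), (146, np.float64(108.0)), (148, np.float64(35.0)), (150, np.float64(24.0)), (178, np.float64(23.0)), (180, np.float64(24.0)), (182, np.float64(39.0)), (184, np.float64(82.0)), (186, np.float64(111.0)), (188, np.float64(111.0))]
```

Run:
```python
from h import *
c=cam("scene"); g=c["color"].astype(int); q=proj(c,O+N*.03+X*.004+np.array([0,0,.22]))[0]; print("pred",q)
x0,y0=q.astype(int); w=g.max(2)[max(0,y0-45):y0+60,x0-50:x0+50]<60
n,l,s,ce=cv2.connectedComponentsWithStats(w.astype(np.uint8))
for i in range(1,n):
    if s[i,4]>100: print(s[i]+np.array([x0-50,max(0,y0-45),0,0,0]))
t=np.linspace(0,6.28,60)[:,None]
for h in (.175,.22):
    P=proj(c,O+N*.03+X*.004+np.array([0,0,h])+.027*(np.cos(t)*X+np.sin(t)*N)); print(h,P.min(0).round(1),P.max(0).round(1))
d=cam("side"); g=d["color"].astype(float).mean(2)
p=O+N*.0305+X*.003+np.array([0,0,.174])
fit2(d,[(142,200),(145.3,220),(149,240),(151.8,255)],[(172,200),(175.5,220),(177.8,240)],270,183.5,147,p+0)
```

```text
pred [393.53889385 235.02431963]
[ 374  190   51   74 2197]
[343 242  32  53 890]
0.175 [366.6 235.1] [406.3 270. ]
0.22 [372.4 217.3] [414.7 253.7]
y,x,h mm [29.4  4.7 -7.4] lean out,along deg [-0.  -0.1] a 0.1814 res [ 0.9  0.6  0.7  0.8 -1.3 -0.7 -1.2  0.1  0.8 -0.9 -0.5  0.4 -0. ]
```

The side fit (y ≈ 29 mm) and the partly hidden scene view (nearer 40 mm) disagree. I'll back off further and measure from the scene camera unobstructed.

play_rows([
  [[0,0,0,0,0,-30,1],[0,0,0,0,0,-30,1],[0,0,0,30,0,-15,1],[0,0,0,30,-20,-15,1],[0,0,0,20,-30,0,1],[0,0,0,0,-30,0,1],[0,0,0,0,-30,0,1],[0,0,0,0,-30,0,1]],
])

```text
clock: 13.03
position: [0.4666, -0.148, 0.3019]
tool_rot: [0.638, 0.691, 0.257, -0.224]
ft_force: [-1.1, -0.4, 1.7]
gripper_width: 0.997
```

Run:
```python
from h import *
s=ctrl.observe();print(s["position"],s["ft_force"])
c=cam("scene"); d=cam("side"); E=[]
def edge(c,n):
    g=c["color"]; dark=(g.max(2)<60).astype(np.uint8)
    k,l,st,ce=cv2.connectedComponentsWithStats(dark)
    q=proj(c,O+N*.033+X*.004+np.array([0,0,.2]))[0]; i=l[int(q[1]),int(q[0])]; print(n,q.round(1),st[i],ce[i].round(1)); return l==i,i
def sil(c,v):
    t=np.linspace(0,6.28,80)[:,None]; P=np.vstack([proj(c,O+N*v[0]+X*v[1]+np.array([0,0,v[2]+h])+(N*np.sin(v[3])+X*np.sin(v[4]))*h+.027*(np.cos(t)*X+np.sin(t)*N)) for h in (.175,.22)])
    m=np.zeros((420*4,560*4),np.uint8); cv2.fillConvexPoly(m,cv2.convexHull((P*4+1.5).round().astype(np.int32)),1); return cv2.resize(m.astype(np.float32),(560,420),interpolation=cv2.INTER_AREA)
for cc,n in ((c,"scene"),(d,"side")):
    m,i=edge(cc,n)
    for y in (.025,.03,.035,.04,.045):
        S=sil(cc,[y,.004,0,0,0]); ys,xs=np.mgrid[:420,:560]; print(y,"model area",S.sum().round(),"centroid",((xs*S).sum()/S.sum()).round(1),((ys*S).sum()/S.sum()).round(1))
a=cv2.imread("pics/scene0.png").astype(int);print("short diff scene",np.abs(a-c["color"][:,:,::-1].astype(int))[185:235,352:400].mean())
```

```text
[ 0.46662438 -0.14800818  0.30192891] [-1.14450043 -0.44768029  1.70242471]
scene [392.2 242. ] [ 373  185   52   79 2286] [398.9 228.6]
0.025 model area 1941.0 centroid 387.1 244.9
0.03 model area 1936.0 centroid 390.3 243.4
0.035 model area 1934.0 centroid 393.4 242.0
0.04 model area 1924.0 centroid 396.5 240.5
0.045 model area 1914.0 centroid 399.6 239.0
side [150.3 160.4] [ 133  148   37   36 1082] [151.8 165.5]
0.025 model area 1182.0 centroid 151.9 159.9
0.03 model area 1196.0 centroid 150.9 161.2
0.035 model area 1207.0 centroid 150.0 162.4
0.04 model area 1223.0 centroid 149.1 163.7
0.045 model area 1238.0 centroid 148.1 165.0
short diff scene 29.187083333333334
```

Run:
```python
from h import *
c=cam("scene"); d=cam("side"); t=np.linspace(0,6.28,200)[:,None]
circ=lambda v,h:O+N*(v[0]+h*v[2])+X*(v[1]+h*v[3])+np.array([0,0,h])+.027*(np.cos(t)*X+np.sin(t)*N)
g=d["color"].astype(float).mean(2)
def res(v):
    a,m,b=[proj(d,circ(v,h)) for h in (0,.175,.22)]; s=proj(c,circ(v,.175)); r=[]
    for P,k in (([(142,200),(145.3,220),(149,240),(151.8,255)],-1),([(172,200),(175.5,220),(177.8,240)],1)):
        n=np.array([k,-.18*k]); i=a[np.argmax(a@n)];j=m[np.argmax(m@n)];e=j-i;q=np.array([-e[1],e[0]])/np.linalg.norm(e); r+=[(np.array(z)-i)@q for z in P]
    r+=[a[:,1].max()-270,m[:,1].max()-183.8,b[:,1].min()-146.8]
    return r+[s[:,0].min()-372.5,s[:,1].max()-264.5]
o=least_squares(res,[.035,0,0,0],x_scale=[.01,.01,.1,.1]);print("y,x",o.x[:2],"lean deg",np.degrees(o.x[2:]),o.fun.round(1))
print("bottom ray",[((q-O)@N).round(4) for q in ray(d,[[169,270]],0)])
for nm,cc,box in (("scene",c,(180,225,385,430)),("side",d,(285,340,195,240))):
    for im in (cv2.imread(f"pics/{nm}0.png"),cc["color"]):
        m=im[box[0]:box[1],box[2]:box[3]].max(2)<55; ys,xs=np.nonzero(m); print(nm,"short cap",m.sum(),xs.mean()+box[2],ys.mean()+box[0])
# crate lower edge row near the flask, right of it
g=d["color"].astype(float)
for col in (190,200,210): 
    k=g[240:262,col].mean(1); print(col,240+np.argmax(np.diff(k)),((ray(d,[[col,240.5+np.argmax(np.diff(k))]],0)[0]-O)@N).round(4))
```

```text
y,x [0.03729513 0.00092861] lean deg [ 1.62521105 -0.21757976] [ 1.5  1.   0.8  0.7 -1.3 -0.8 -1.6 -0.5  0.2 -1.5  0.2 -0.4]
bottom ray [np.float64(0.0652)]
scene short cap 562 411.4501779359431 198.39679715302492
scene short cap 807 406.9814126394052 205.28624535315984
side short cap 1301 216.7455803228286 312.86010760953116
side short cap 1291 216.76684740511232 312.8319132455461
190 250 0.0024
200 250 0.0013
210 251 0.0035
```

Both cameras together put the base at y ≈ 37 mm (15 to 50 allowed) with a lean under 2°. The short flask's cap is unmoved in the side view (216.8, 312.8 both times). The arm is clear, so I'm handing in.

```bash
python3 -c "
from h import *
s=ctrl.observe();print(s['clock'],s['position'],s['ft_force']);print(ctrl.job_done())"
```

```text
13.2333 [ 0.46791433 -0.14892449  0.30187699] [ 0.63811968 -0.89554612  0.29154691]
the job is handed in; nothing more can be done
None
```

I slid the longer flask until its base butted the crate, raised the cap end with its foot by the crate, and released it standing upright beside the crate. The job was handed in at about 13 s. No verdict is reported, so these are my own measurements:

- **Butting:** motion stopped at about 18 N, at the position where the base should meet the crate wall.
- **Raising:** a light 20 N pinch with the tool part-tilting to follow. I saw no sign of the foot lifting more than about 10 mm.
- **Final position:** base centre about 37 mm from the wall face (15 to 50 mm allowed), lean at most about 2°. The arm is clear with about 1 N on the wrist.
- **Shorter flask:** its cap is at the same pixels in the side view as at the start. The scene view differed there, and I put that down to the arm's shadow without checking.

**Checks that disagreed:**
- **Distance to wall:** the gripper position gave about 30 mm. Camera readings ran from 37 to 45 mm, and the combined fit gave 37 mm. All are within the limit.
- **Foot on the table:** the vertical force stayed near -6 to -7 N while I lowered the tool about 10 mm, which looked like the flask hanging. The image fits gave the same foot height before and after, and the foot did not move on release, so I took it as standing on the table.

I viewed 12 pictures, the maximum, so the final checks were numerical only.

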